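Slide a freshly glued candlestick into the cam jig and lock it

TASK

The stem of this turned candlestick has just been glued into its foot and the glue is wet, so do not pick it up, tip it or touch the stem: push it low, by its foot, so that it slides upright along the bench into the open plywood jig until the foot is home against the end stop. Then push the cam lever round as far as it goes, so that the cam locks the foot against the fence, and take the hand away. Do not grip or lift anything, and leave the other things on the bench where they are.

Things in the scene. Friction and masses are not known exactly. Their poses are not given: they have to be found in the camera images.
- candlestick: turned wooden candlestick standing loose on the bench, 216 mm tall, 0.3 to 0.5 kg; origin at the centre of its underside, z up its axis. Its foot is a plain disc 84 mm in diameter with an upright edge from the bench to 24 mm up, then narrows by a moulding to the stem at 42 mm. Pushed at the edge of the foot it slides upright
- stem: the candlestick's upper part, fixed in the foot: origin on the axis at the top of the foot, 42 mm above the underside; from there it runs 174 mm up, 18 to 29 mm thick, with a cup 39 mm wide at the top (the uppermost 46 mm). Not to be touched: wet glue
- jig: plywood holding jig fixed to the bench, open in front (-x). Origin: on the bench, where the foot's centre is when home; x points from the open front to the end stop (face at x = +42 mm, 32 thick), y left, z up. The fence is on the right (inner face at y = -42, from x = -45 to +41 mm), the cam on the left. Fence and stop: 30 mm high. Between fence and opened cam the foot has 6 to 8 mm of play
- cam_pivot (a point): point on the cam's vertical pivot axis, at y = +76 mm in the jig's frame, 51 mm above the bench (height of the middle of the peg). The cam turns on the jig's plate, 10 mm thick, from x = -35 to +43 and y = +54 to +114 mm
- lever_peg (a point): middle of the upright turned peg at the end of the cam lever, to be pushed with the fingers: it stands from the lever's top at 29 mm up to 74 mm above the bench, 14 to 19 mm thick, 100 mm from the pivot axis; this point is 51 mm above the bench. The dark wooden lever is 24 mm wide, its underside 11 mm above the bench; its round end reaches 17 mm beyond the peg's axis
- cam (a joint): cam lever angle, rad, counter-clockwise seen from above: 0 to 0.35 at the start (open; at 0 the lever sticks out to the jig's left, 10 degrees to the front of its +y), 1.75 at the stop (locked: it points out of the open front, 20 degrees to the fence's side of -x). Stays where left; light (under 2 N at the peg) until the cam meets the foot at about 0.7 to 1.5, then up to 10 N
- masking_tape: roll of masking tape lying flat right of the jig, 101 mm wide, 24 mm high; origin under its centre; leave alone
- sanding_block: wooden sanding block 61x115x34 mm on the left; origin under its centre; leave alone
- offcut: dark wooden offcut 45x160x20 mm, lying flat near the bench's front edge, before the sander; origin under its centre; leave alone
- pencil: red pencil 8 x 177 mm, lying right of the fence; origin under its centre; leave alone
- spring_clamp: orange spring clamp 71x134x21 mm lying flat behind the jig's end stop; origin under its centre; leave alone
- mallet: joiner's mallet 119x256x62 mm lying far left; origin under its centre; leave alone
- screw_tin: round tin 67 mm wide, 62 mm high, far left; origin under its centre; leave alone

How it is judged:
On the way, in this order (a step that is already met when the one before it is completed fails the run):
1. the candlestick stands home at the end stop of the jig, upright, while the cam is still open (x of candlestick in the frame of jig above -0.008 m and y of candlestick in the frame of jig between -0.004 and 0.012 m and angle between candlestick's own z axis and vertical below 0.05 rad and value of joint cam below 1.2 rad), for 0.1 s.
2. the cam lever is pushed round and the cam presses on the foot (value of joint cam above 1.55 rad and contact force between cam and candlestick above 2 N), for 0.1 s.
At the end, for the whole second after the job is handed in: The candlestick stands upright (within 0.03 rad) and still in the jig, its foot within 5 mm of the home position and within 4 mm of the end stop, the cam lever is turned past 1.55 rad and the cam presses on the foot with more than 2 N (all of step 2 and x of candlestick in the frame of jig above -0.004 m and horizontal distance between candlestick and jig below 0.005 m and angle between candlestick's own z axis and vertical below 0.03 rad and height (world z) of candlestick below 0.004 m and linear speed of candlestick below 0.01 m/s); the robot touches nothing.
It fails at once if the candlestick is lifted off the bench (height (world z) of candlestick above 0.012 m).
It fails at once if the candlestick is tipped by more than 7 degrees (angle between candlestick's own z axis and vertical above 0.12 rad).
It fails at once if the robot presses on the freshly glued stem (contact force between any of the fingers, the arm and stem above 1 N).
It fails at once if another thing on the bench is pushed away (distance of any of masking_tape, sanding_block, offcut, pencil, spring_clamp, mallet, screw_tin from where it was at the start of the episode above 0.03 m).
It also fails if it takes over 72 s, if anything falls off the work surface, if the arm or the gripper's body presses on something with over 40 N, if the wrist force passes 120 N, or if a joint passes its speed limit or range.

ROBOT

A 6-joint arm with a two-finger parallel gripper is mounted at the origin on a cart in front of the work surface, level with it; the furniture and walls round the work are solid. World frame = base frame: x ahead of the robot, y to its left, z up, the work surface at z = 0. Lengths are in m, angles in rad, forces in N, time in s.
With the tool pointing down it reaches from about 0.35 to 0.775 m from the base axis. Payload 5.5 kg.
Tool frame: the origin (TCP) lies between the finger pads; the fingertips stand 11 mm ahead of it and the grasp point (between the pads) lies 8 mm behind it (tips_ahead is the distance from the TCP to the fingertips, in m); z points along the fingers, y is the line along which they close (so a half turn about z gives the same grasp; the last joint's range is limited). The gripper opens to 85 mm and grips with 20 to 120 N. Pads are 22 mm wide; open, the fingers measure 114 mm over their backs; the gripper's body (76 mm by 85 mm) begins 54 mm behind the grasp point. The pads swing forward as they close: fully open they stand 13 mm farther back than shut.
Start: joints at [-1.26, 0.313, 0.046, 1.304, 0, 1.431], TCP at [0.251, -0.518, 0.242] pointing down, gripper open.
Joint ranges: [-2.76, 2.76], [-0.86, 1.69], [-1.03, 1.26], [-2.2, 2.34], [-1.47, 1.5], [-3.14, 3.14]. Speed limits (rad/s): [2.57, 2.57, 3.14, 3.14, 3.14, 3.14].

INTERFACE

Orientations are given as a unit quaternion [w, x, y, z].
In Python, from workcell import * gives the robot as it stands. The module is installed in compiled form; this text tells all that it offers.
- The arm moves only by the tool jog_arm, never from a script. Its argument "moves" is a list of rows, each an object with "fingers": the closure, from 0 (fully open) to 1 (shut); "slide": the shift along the tool's x, y, z in mm, a list of three; "angular": the turn, a rotation vector about the tool's x, y, z in degrees, a list of three. A call has 1 to 10 rows; each row is the pose to reach, as a shift and turn from the pose commanded when the call began, along the tool's axes at that moment; what a row does not reach only later rows make up. A row lasts 1/12 s, in which the tool goes at most 41.7 mm and 7.16 degrees, less where a joint would pass 70% of its speed; a pose out of reach is approached as far as the arm can. A call with a gripper value outside its range is refused whole. The fingers move at their own pace and stop on an object; "squeeze" is the grip in N (left out, the last holds). Time passes only in rows, so rows that repeat a pose let the fingers close. It gives the time, the measured TCP pose, the force, the opening and the grip force at its end, in the units of the state.
- get_state(): the state, without advancing time (a new reading comes with each control period).
- read_camera(name): name is "scene" or "top"; returns a dict with "color" (480x640x3 uint8, red, green, blue), "fovy" (degrees; the focal length in pixels is half the picture's height over the tangent of half this angle, whatever the lens; pixels are square), "cx", "cy" (the principal point, pixels), "world_from_camera" (4x4, takes a point from camera to world coordinates). Camera axes: x right, y down, z forward; pixel columns grow to the right and rows downward; lengths in m; the calibration is good to about 2 mm. A picture is of the moment at which its call begins. There is no depth.
- hand_in(): hands the job in; it is judged then, once.
Trained networks look in a picture, given as the dict that the camera call returned (one of the last four; its "shot" number tells which), for a name from the list of things; names that differ only in an ending like _2 or _b are one class to them, and where a whole thing is asked for, a point or a joint stands for the part that bears it (a point fixed in the world has none). Each returns a list of dicts, best first, with "p" (0 to 1); they miss things now and then, are a little off and sometimes report something else, mostly with a low value. They report only what shows in the picture. A call takes as long as a camera call.
- look_for(target, picture): "point" ([column, row] in pixels, amid what is visible of it).
- tip_of(target, picture): "point" ([column, row] in pixels: a listed point, or the origin of a listed thing).
The state is a dict: "clock": time; "joint_pos": joint angles; "qvel": joint speeds; "tau": joint torques, N m; "tcp_pos": TCP position; "orientation": TCP orientation; "wrist_force": force on the tool from outside, world axes, zero at the start; "ft_torque": the same for the moment, N m; "finger_gap": finger opening in m; "grip_force": force on a finger pad.
Only numpy, scipy, OpenCV 4.12 (cv2) and the standard library are available. Lean on these libraries where they do the work, as an engineer would, in place of code of your own. Each camera call takes 0.05 s, during which the arm holds its last target. There are 200 camera calls.

## Working session

There is one attempt and no reset: what is moved stays moved. The work goes in short steps, Python scripts to look and compute and a tool call to move; the robot and the scene stay as the last step left them, time stands still between calls to the robot, and variables do not carry over. Pictures are saved under pics/ and viewed, at most 10 in all, crops included, and the job is handed in when it is done.

Besides the shell and the picture viewer there is one more tool, called after ">>>" as name(argument=value, ...), one argument or row to a line, values as JSON. jog_arm: Moves the arm, as the interface text tells. Its arguments: {"type":"object","properties":{"moves":{"type":"array","items":{"type":"object","properties":{"fingers":{"type":"number"},"slide":{"type":"array","items":{"type":"number"}},"angular":{"type":"array","items":{"type":"number"}}}}},"squeeze":{"type":"number"}},"required":["moves"]}

```bash
mkdir -p pics; cat > h.py <<'E'
from workcell import *
import numpy as np, cv2
def ray(p,uv):
    T=np.array(p["world_from_camera"]); f=240/np.tan(np.radians(p["fovy"])/2)
    d=T[:3,:3]@np.array([(uv[0]-p["cx"])/f,(uv[1]-p["cy"])/f,1]); return T[:3,3],d
def at(p,uv,z):
    o,d=ray(p,uv); return (o+d*(z-o[2])/d[2])[:2]
def proj(p,X):
    T=np.linalg.inv(np.array(p["world_from_camera"])); f=240/np.tan(np.radians(p["fovy"])/2)
    c=T[:3,:3]@np.array(X)+T[:3,3]; return [round(f*c[0]/c[2]+p["cx"],1),round(f*c[1]/c[2]+p["cy"],1)]
E
python3 - <<'E'
from h import *
zs=dict(candlestick=0,jig=0,cam_pivot=.051,lever_peg=.051,stem=.042,masking_tape=0,sanding_block=0,offcut=0,pencil=0,spring_clamp=0)
for n in("top","scene"):
    p=read_camera(n); cv2.imwrite(f"pics/{n}0.png",p["color"][:,:,::-1]); print(n,np.round(p["world_from_camera"],3).tolist())
    for t,z in zs.items():
        r=tip_of(t,p)[:2]
        print(t,[(round(q["p"],2),np.round(q["point"]).tolist(),at(p,q["point"],z).round(4).tolist()) for q in r])
s=get_state(); print(s["clock"],s["tcp_pos"],s["orientation"],s["finger_gap"])
E
```

```text
top [[0.005, -0.988, 0.152, 0.434], [-1.0, -0.001, 0.026, 0.168], [-0.025, -0.152, -0.988, 0.986], [0.0, 0.0, 0.0, 1.0]]
candlestick [(0.67, [340.0, 308.0], [0.4461, 0.1436])]
jig []
cam_pivot [(0.96, [321.0, 225.0], [0.6111, 0.1827])]
lever_peg [(0.73, [277.0, 234.0], [0.5934, 0.2715])]
stem []
masking_tape [(0.75, [429.0, 186.0], [0.7056, -0.0475])]
sanding_block [(0.83, [261.0, 297.0], [0.4666, 0.3087])]
offcut [(0.78, [462.0, 334.0], [0.3941, -0.1053])]
pencil [(0.66, [400.0, 230.0], [0.6101, 0.0155]), (0.24, [276.0, 239.0], [0.59, 0.2804])]
spring_clamp [(0.65, [370.0, 171.0], [0.7402, 0.0776]), (0.39, [462.0, 335.0], [0.3927, -0.1057])]
scene [[-0.862, -0.343, 0.373, 0.085], [-0.507, 0.607, -0.612, 0.995], [-0.016, -0.717, -0.697, 0.975], [0.0, 0.0, 0.0, 1.0]]
candlestick [(0.91, [372.0, 258.0], [0.4578, 0.1437]), (0.46, [333.0, 299.0], [0.4786, 0.3084])]
jig [(0.76, [322.0, 227.0], [0.63, 0.1051])]
cam_pivot [(0.69, [311.0, 231.0], [0.6175, 0.1763]), (0.43, [335.0, 299.0], [0.4535, 0.3417])]
lever_peg [(0.58, [303.0, 259.0], [0.584, 0.272]), (0.43, [330.0, 298.0], [0.4645, 0.3443])]
stem [(0.8, [372.0, 246.0], [0.4591, 0.1424]), (0.28, [330.0, 186.0], [0.6718, -0.0165])]
masking_tape [(0.97, [326.0, 189.0], [0.7024, -0.045])]
sanding_block [(0.78, [334.0, 300.0], [0.4742, 0.3094])]
offcut [(0.97, [435.0, 210.0], [0.3872, -0.111])]
pencil [(0.53, [346.0, 210.0], [0.6067, 0.0088])]
spring_clamp [(0.68, [294.0, 206.0], [0.7438, 0.0691])]
1.1 [ 0.25052396 -0.51761623  0.2423104 ] [4.83536069e-05 9.74704120e-01 2.23499164e-01 7.72213611e-06] 0.0851959272226579
```

```bash
python3 - <<'E'
import cv2,numpy as np
a=cv2.imread("pics/top0.png")[120:390,200:520]; cv2.imwrite("pics/topc.png",cv2.resize(a,(800,675))[:600])
b=cv2.imread("pics/scene0.png")[150:350,250:500]; cv2.imwrite("pics/scenec.png",cv2.resize(b,(750,600)))
E
```

```text
(no output)
```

View pics/topc.png

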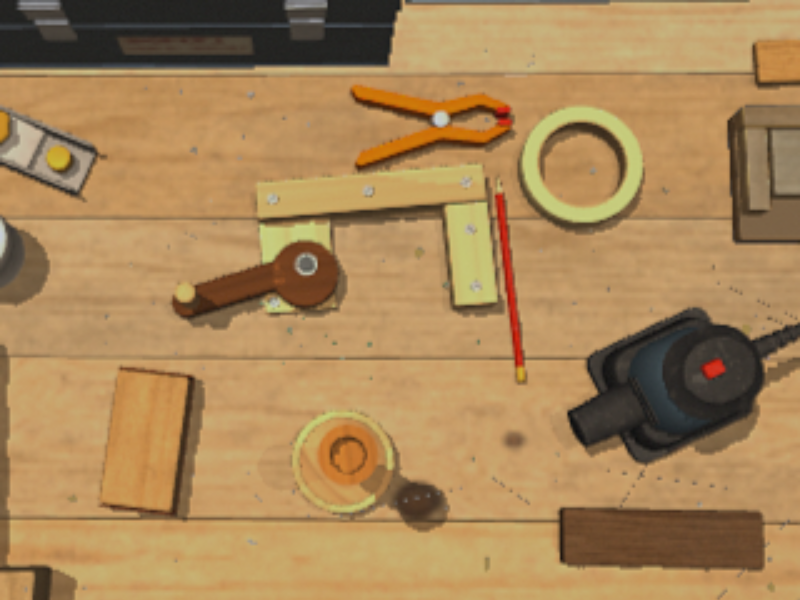

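View pics/scenec.png

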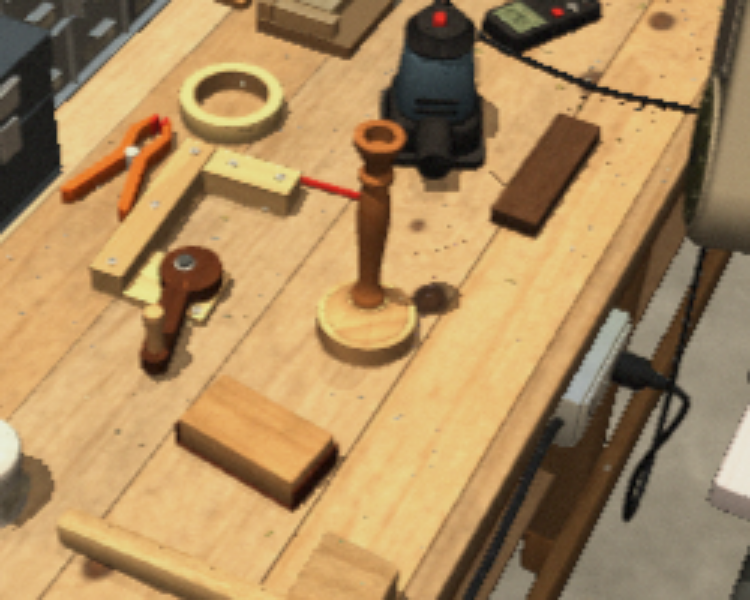

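The top crop (x2.5, offset 200,120) shows the jig's stop front edge from (260,219) to (445,206), the fence's inner edge from (444,206) to (455,306), and the foot's rim centred at (344,462). The lever peg is at (184,293), so the cam is open. The path from candlestick to jig is clear.

```bash
python3 - <<'E'
from h import *
p=read_camera("top")
c=lambda u,v,z:at(p,(200+u/2.5,120+v/2.5),z)
s1,s2=c(260,219,.03),c(445,206,.03); f1,f2=c(444,206,.03),c(455,306,.03); o1,o2=c(485,202,.03),c(497,302,.03)
print("stop",s1,s2,"fence",f1,f2)
xs=np.degrees(np.arctan2(*( (s1-s2)[::-1]*[1,1])))-90; xf=np.degrees(np.arctan2(*((f1-f2)[::-1])))
print("yaw stop",xs,"yaw fence",xf)
for yaw in (xs,xf,(xs+xf)/2):
    a=np.radians(yaw); ex=np.array([np.cos(a),np.sin(a)]); ey=np.array([-ex[1],ex[0]])
    X=((s1+s2)/2)@ex-.042; Y=((f1+f2)/2)@ey+.042; print(yaw,"home",X*ex+Y*ey)
print("foot",c(344,462,.024), "w", c(293,462,.02)-c(395,462,.02),c(344,411,.024),c(344,513,.024))
print("peg top",c(184,291,.074),"pivot",c(306,264,.04))
s=get_state()
from scipy.spatial.transform import Rotation as R
q=s["orientation"]; print(R.from_quat([*q[1:],q[0]]).as_matrix().round(3))
E
```

```text
stop [0.65171411 0.21872594] [0.66267809 0.06501422] fence [0.66267877 0.06584229] [0.57868762 0.05807462]
yaw stop 4.0798937334080705 yaw fence 5.28379909318039
4.0798937334080705 home [0.61780061 0.10385955]
5.28379909318039 home [0.6185249  0.10393808]
4.68184641329423 home [0.61816567 0.10389289]
foot [0.45163841 0.1490675 ] w [-0.00039454  0.08291795] [0.4928634  0.14899883] [0.41094783 0.14913527]
peg top [0.58369113 0.27580214] pivot [0.611757  0.1801763]
[[ 0.9    0.436  0.   ]
 [ 0.436 -0.9   -0.   ]
 [ 0.     0.    -1.   ]]
```

```bash
cat >> h.py <<'E'
from scipy.spatial.transform import Rotation as R
def rot(): q=get_state()["orientation"]; return R.from_quat([*q[1:],q[0]])
def goal(xyz,yaw,tilt):
    """slide (mm) and rotvec (deg) from the present pose; yaw: heading of tool x, tilt: fingertips leaning forward"""
    s=get_state(); c=rot()
    g=R.from_euler("z",yaw,degrees=True)*R.from_euler("x",180,degrees=True)*R.from_euler("y",tilt,degrees=True)
    print("slide",(c.inv().apply(np.array(xyz)-s["tcp_pos"])*1000).round(1).tolist(),"ang",np.degrees((c.inv()*g).as_rotvec()).round(1).tolist())
home=np.array([.618,.104]); JY=4.7
def stat():
    s=get_state(); r=rot(); x=r.apply([1,0,0]); z=r.apply([0,0,1])
    print("t",round(s["clock"],2),"tcp",np.round(s["tcp_pos"],4),"yaw",np.degrees(np.arctan2(x[1],x[0])).round(1),"tilt",np.degrees(np.arcsin(np.hypot(*z[:2]))).round(1),"F",np.round(s["wrist_force"],1),"gap",round(s["finger_gap"],4))
E
python3 - <<'E'
from h import *
goal([.3826,.184,.26],-27.7,20)
goal([.3826,.184,.26],-27.7,0)
E
```

```text
slide [424.6, -573.9, -17.7] ang [-9.3, 18.5, 53.0]
slide [424.6, -573.9, -17.7] ang [0.0, -0.0, 53.5]
```

>>> jog_arm(
  moves=[
    {"slide":[25,-28,-2],"angular":[0,0,3],"fingers":0.65},
    {"slide":[50,-56,-4],"angular":[0,0,6],"fingers":0.65},
    {"slide":[75,-84,-6],"angular":[0,0,9],"fingers":0.65},
    {"slide":[100,-112,-8],"angular":[0,0,12],"fingers":0.65},
    {"slide":[125,-140,-10],"angular":[0,0,15],"fingers":0.65},
    {"slide":[150,-170,-12],"angular":[0,0,18],"fingers":0.65},
    {"slide":[175,-200,-14],"angular":[0,0,21],"fingers":0.65},
    {"slide":[200,-230,-16],"angular":[0,0,24],"fingers":0.65},
    {"slide":[220,-260,-18],"angular":[0,0,27],"fingers":0.65},
    {"slide":[240,-290,-18],"angular":[0,0,30],"fingers":0.65},
  ],
)

```text
clock: 1.98
tcp_pos: [0.3403, -0.1504, 0.2609]
orientation: [0.0, 0.999, -0.038, 0.001]
wrist_force: [0.6, 0.8, 0.3]
finger_gap: 0.0299
grip_force: 0.0
```

```bash
python3 -c "
from h import *
stat(); goal([.3826,.184,.26],-27.7,20)"
```

```text
t 1.98 tcp [ 0.3403 -0.1504  0.2609] yaw -4.3 tilt 0.1 F [0.6 0.8 0.3] gap 0.0299
slide [16.9, -336.6, 0.6] ang [-4.1, 19.6, 23.1]
```

>>> jog_arm(
  moves=[
    {"slide":[2,-36,0],"angular":[0,2,2]},
    {"slide":[4,-72,0],"angular":[-1,4,5]},
    {"slide":[6,-108,0],"angular":[-1,6,7]},
    {"slide":[8,-144,0],"angular":[-2,8,10]},
    {"slide":[10,-180,0],"angular":[-2,11,12]},
    {"slide":[12,-216,0],"angular":[-3,13,15]},
    {"slide":[14,-252,0],"angular":[-3,15,18]},
    {"slide":[15,-285,0],"angular":[-4,17,20]},
    {"slide":[16,-315,0],"angular":[-4,19.6,23]},
    {"slide":[17,-330,0],"angular":[-4,19.6,23]},
  ],
)

```text
schema error: expected keys fingers, slide, angular
```

>>> jog_arm(
  moves=[
    {"slide":[0,0,0]},
    {"slide":[0,0,0]},
    {"slide":[0,0,0]},
  ],
)

```text
schema error: expected keys fingers, slide, angular
```

```bash
python3 -c "
from h import *
stat(); goal([.3826,.184,.018],-27.7,20);goal([.3826,.184,.06],-27.7,20); print(get_state()['joint_pos'])"
```

```text
t 1.98 tcp [ 0.3403 -0.1504  0.2609] yaw -4.3 tilt 0.1 F [0.6 0.8 0.3] gap 0.0299
slide [16.6, -336.8, 242.6] ang [-4.1, 19.6, 23.1]
slide [16.7, -336.8, 200.6] ang [-4.1, 19.6, 23.1]
[-6.32822728e-01 -8.94125428e-02 -3.67804646e-01  1.29091156e+00
  6.42506608e-05  2.58426301e+00]
```

>>> jog_arm(
  moves=[
    {"slide":[2,-17,0],"angular":[0,0,-7],"fingers":0.65},
    {"slide":[4,-34,0],"angular":[0,0,-14],"fingers":0.65},
    {"slide":[6,-51,0],"angular":[0,0,-21],"fingers":0.65},
    {"slide":[8,-68,0],"angular":[0,0,-28],"fingers":0.65},
    {"slide":[10,-85,0],"angular":[0,0,-35],"fingers":0.65},
    {"slide":[12,-102,0],"angular":[0,0,-42],"fingers":0.65},
    {"slide":[14,-119,0],"angular":[0,0,-49],"fingers":0.65},
    {"slide":[15,-136,0],"angular":[0,0,-56],"fingers":0.65},
    {"slide":[16,-153,0],"angular":[0,0,-63],"fingers":0.65},
    {"slide":[17,-170,0],"angular":[0,0,-70],"fingers":0.65},
  ],
)

```text
clock: 2.82
tcp_pos: [0.3696, 0.0172, 0.2604]
orientation: [0.0, 0.838, 0.546, 0.0]
wrist_force: [0.0, -0.7, -0.9]
finger_gap: 0.03
grip_force: 0.0
```

```bash
python3 -c "
from h import *
stat(); goal([.3826,.184,.26],152.3,0); goal([.3826,.184,.26],152.3,-20); print(get_state()['joint_pos'])"
```

```text
t 2.82 tcp [0.3696 0.0172 0.2604] yaw 66.2 tilt 0.0 F [ 0.  -0.7 -0.9] gap 0.03
slide [157.9, -55.5, 0.4] ang [0.0, 0.0, -86.1]
slide [157.9, -55.5, 0.4] ang [-15.0, -16.0, -85.2]
[-1.71488617e-01 -9.27618602e-02 -3.71758678e-01  1.29120113e+00
 -7.03420401e-05  1.81511597e+00]
```

>>> jog_arm(
  moves=[
    {"slide":[15,-5,0],"angular":[0,0,-7],"fingers":0.65},
    {"slide":[30,-11,0],"angular":[0,0,-14],"fingers":0.65},
    {"slide":[45,-16,0],"angular":[0,0,-21],"fingers":0.65},
    {"slide":[60,-21,0],"angular":[0,0,-28],"fingers":0.65},
    {"slide":[75,-26,0],"angular":[0,0,-35],"fingers":0.65},
    {"slide":[90,-32,0],"angular":[0,0,-42],"fingers":0.65},
    {"slide":[105,-37,0],"angular":[0,0,-49],"fingers":0.65},
    {"slide":[120,-42,0],"angular":[0,0,-56],"fingers":0.65},
    {"slide":[140,-49,0],"angular":[0,0,-63],"fingers":0.65},
    {"slide":[155,-54,0],"angular":[0,0,-70],"fingers":0.65},
  ],
)

```text
clock: 3.65
tcp_pos: [0.3838, 0.181, 0.2604]
orientation: [0.0, 0.373, 0.928, 0.0]
wrist_force: [0.4, 0.2, 0.7]
finger_gap: 0.0299
grip_force: 0.0
```

```bash
python3 -c "
from h import *
stat(); goal([.3826,.184,.26],152.3,-20);goal([.3826,.184,.1],152.3,-20); print(get_state()['joint_pos'])"
```

```text
t 3.65 tcp [0.3838 0.181  0.2604] yaw 136.2 tilt 0.0 F [0.4 0.2 0.7] gap 0.0299
slide [2.9, 1.3, 0.4] ang [-2.8, -19.9, -16.0]
slide [2.9, 1.2, 160.4] ang [-2.8, -19.9, -16.0]
[ 2.51022954e-01  1.50066475e-02 -2.69356423e-01  1.28581166e+00
  1.76269463e-04  1.01563249e+00]
```

>>> jog_arm(
  moves=[
    {"slide":[1,0,0],"angular":[-0.8,-5.4,-4.4],"fingers":0.65},
    {"slide":[1,0,0],"angular":[-1.6,-10.8,-8.8],"fingers":0.65},
    {"slide":[1,0,10],"angular":[-2.4,-16.2,-13.2],"fingers":0.65},
    {"slide":[1,0,40],"angular":[-2.8,-19.9,-16],"fingers":0.65},
    {"slide":[1,0,70],"angular":[-2.8,-19.9,-16],"fingers":0.65},
    {"slide":[1,0,100],"angular":[-2.8,-19.9,-16],"fingers":0.65},
    {"slide":[1,0,130],"angular":[-2.8,-19.9,-16],"fingers":0.65},
    {"slide":[1,0,160],"angular":[-2.8,-19.9,-16],"fingers":0.65},
    {"slide":[1,0,160],"angular":[-2.8,-19.9,-16],"fingers":0.65},
    {"slide":[1,0,160],"angular":[-2.8,-19.9,-16],"fingers":0.65},
  ],
)

```text
clock: 4.48
tcp_pos: [0.3816, 0.1798, 0.0993]
orientation: [0.167, 0.238, 0.956, -0.044]
wrist_force: [-0.1, -0.2, 1.1]
finger_gap: 0.0299
grip_force: 0.0
```

```bash
python3 -c "
from h import *
stat(); goal([.3826,.184,.018],152.3,-20); print(get_state()['joint_pos'])
p=read_camera('scene'); cv2.imwrite('pics/s1.png',cv2.resize(p['color'][100:400,220:620,::-1],(800,600)))
p=read_camera('top'); print([(q['p'],at(p,q['point'],0)) for q in tip_of('candlestick',p)])"
```

```text
t 4.48 tcp [0.3816 0.1798 0.0993] yaw 152.1 tilt 19.9 F [-0.1 -0.2  1.1] gap 0.0299
slide [28.7, 4.5, 76.1] ang [-0.3, -0.1, -0.2]
[ 4.38986377e-01  6.96744200e-05 -7.63706975e-01  5.96151231e-01
 -2.78136537e-01  8.97560119e-01]
[(0.88, array([0.45083957, 0.14859982]))]
```

View pics/s1.png

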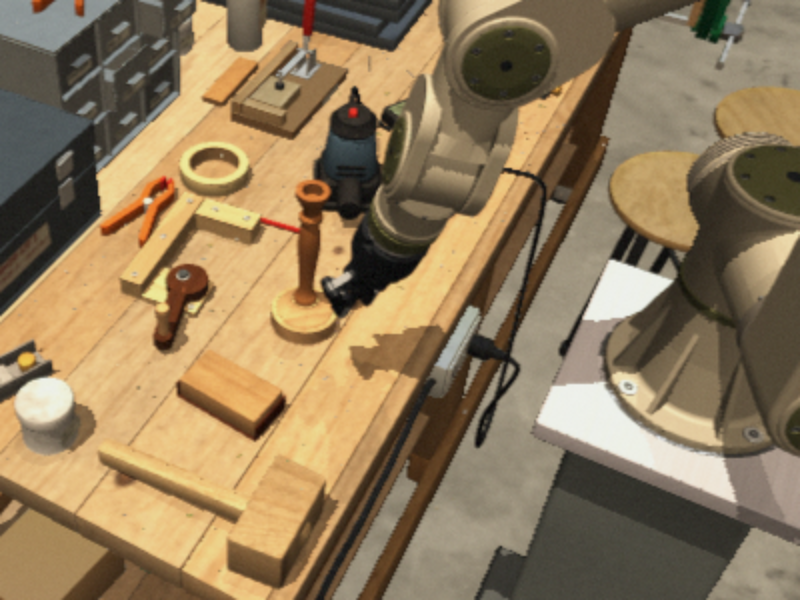

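The hand at about (350,285) is behind and clear of the foot at (303,315). Next I lower it to foot height.

>>> jog_arm(
  moves=[
    {"slide":[6,2,16],"angular":[0,0,0],"fingers":0.65},
    {"slide":[12,3,32],"angular":[0,0,0],"fingers":0.65},
    {"slide":[18,4,48],"angular":[0,0,0],"fingers":0.65},
    {"slide":[24,4,62],"angular":[0,0,0],"fingers":0.65},
    {"slide":[28.7,4.5,76],"angular":[0,0,0],"fingers":0.65},
    {"slide":[28.7,4.5,76],"angular":[0,0,0],"fingers":0.65},
    {"slide":[28.7,4.5,76],"angular":[0,0,0],"fingers":0.65},
  ],
)

```text
clock: 5.22
tcp_pos: [0.3852, 0.1852, 0.02]
orientation: [0.169, 0.238, 0.955, -0.042]
wrist_force: [0.3, 0.1, 0.0]
finger_gap: 0.0301
grip_force: 0.0
```

```bash
python3 -c "
from h import *
stat(); d=np.array([.0914,-.048]); d/=np.hypot(*d)
goal([*(np.array([.4516,.1485])-.055*d),.018],152.3,-20)
goal([*(np.array([.543,.100])-.053*d),.018],152.3,-20)"
```

```text
t 5.22 tcp [0.3852 0.1852 0.02  ] yaw 152.0 tilt 20.1 F [0.3 0.1 0. ] gap 0.0301
slide [-18.9, -1.5, 9.1] ang [-0.1, 0.1, -0.3]
slide [-118.0, -1.4, 45.3] ang [-0.1, 0.1, -0.3]
```

>>> jog_arm(
  moves=[
    {"slide":[-6,0,2],"angular":[0,0,0],"fingers":0.65},
    {"slide":[-12,-0.5,4.3],"angular":[0,0,0],"fingers":0.65},
    {"slide":[-17,-1,6],"angular":[0,0,0],"fingers":0.65},
    {"slide":[-21,-1,7.6],"angular":[0,0,0],"fingers":0.65},
    {"slide":[-25,-1,9],"angular":[0,0,0],"fingers":0.65},
    {"slide":[-29,-1,10.5],"angular":[0,0,0],"fingers":0.65},
    {"slide":[-33,-1,12],"angular":[0,0,0],"fingers":0.65},
    {"slide":[-37,-1,13.5],"angular":[0,0,0],"fingers":0.65},
    {"slide":[-41,-1,15],"angular":[0,0,0],"fingers":0.65},
    {"slide":[-45,-1,16.4],"angular":[0,0,0],"fingers":0.65},
  ],
)

```text
clock: 6.05
tcp_pos: [0.4261, 0.1613, 0.0188]
orientation: [0.168, 0.238, 0.956, -0.043]
wrist_force: [-4.3, 1.2, 2.6]
finger_gap: 0.0295
grip_force: 1.8
```

```bash
python3 -c "
from h import *
stat()
for n in ('top','scene'):
    p=read_camera(n); print([(q['p'],at(p,q['point'],0)) for q in tip_of('candlestick',p)[:1]])
cv2.imwrite('pics/s2.png',cv2.resize(p['color'][100:400,220:620,::-1],(800,600)))"
```

```text
t 6.05 tcp [0.4261 0.1613 0.0188] yaw 152.0 tilt 20.0 F [-4.3  1.2  2.6] gap 0.0295
[(0.7, array([0.46387458, 0.13735926]))]
[(0.98, array([0.47051507, 0.13613778]))]
```

View pics/s2.png

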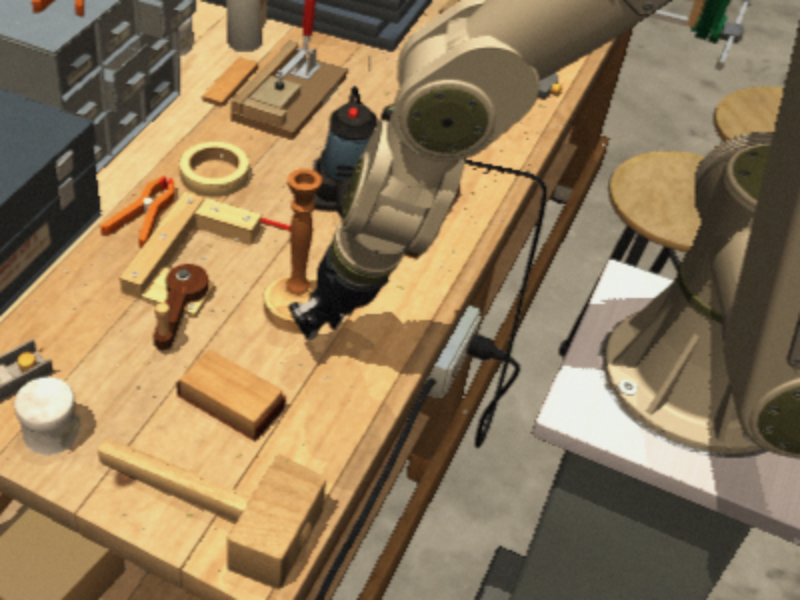

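The foot is being pushed and stays upright at about (288,300). I keep going.

>>> jog_arm(
  moves=[
    {"slide":[-4,0,1.5],"angular":[0,0,0],"fingers":0.65},
    {"slide":[-8,0,2.9],"angular":[0,0,0],"fingers":0.65},
    {"slide":[-12,0,4.4],"angular":[0,0,0],"fingers":0.65},
    {"slide":[-16,0,5.8],"angular":[0,0,0],"fingers":0.65},
    {"slide":[-20,0,7.3],"angular":[0,0,0],"fingers":0.65},
    {"slide":[-24,0,8.7],"angular":[0,0,0],"fingers":0.65},
    {"slide":[-28,0,10.2],"angular":[0,0,0],"fingers":0.65},
    {"slide":[-32,0,11.6],"angular":[0,0,0],"fingers":0.65},
    {"slide":[-36,0,13],"angular":[0,0,0],"fingers":0.65},
    {"slide":[-40,0,14.5],"angular":[0,0,0],"fingers":0.65},
  ],
)

```text
clock: 7.08
tcp_pos: [0.464, 0.1412, 0.019]
orientation: [0.169, 0.238, 0.955, -0.042]
wrist_force: [-1.8, 1.7, 0.0]
finger_gap: 0.0298
grip_force: 1.1
```

>>> jog_arm(
  moves=[
    {"slide":[-4,0,1.5],"angular":[0,0,0],"fingers":0.65},
    {"slide":[-8,0,2.9],"angular":[0,0,0],"fingers":0.65},
    {"slide":[-12,0,4.4],"angular":[0,0,0],"fingers":0.65},
    {"slide":[-16,0,5.8],"angular":[0,0,0],"fingers":0.65},
    {"slide":[-20,0,7.3],"angular":[0,0,0],"fingers":0.65},
    {"slide":[-24,0,8.7],"angular":[0,0,0],"fingers":0.65},
    {"slide":[-27,0,9.8],"angular":[0,0,0],"fingers":0.65},
    {"slide":[-27,0,9.8],"angular":[0,0,0],"fingers":0.65},
  ],
)

```text
clock: 7.75
tcp_pos: [0.49, 0.1277, 0.0194]
orientation: [0.169, 0.239, 0.955, -0.042]
wrist_force: [-0.2, -1.0, 0.2]
finger_gap: 0.0299
grip_force: 0.3
```

```bash
python3 -c "
from h import *
stat()
for n in ('top','scene'):
    p=read_camera(n); print([(q['p'],at(p,q['point'],0)) for q in tip_of('candlestick',p)[:1]])
a=np.radians(152);d=-np.array([np.cos(a),np.sin(a)]); print('pred',get_state()['tcp_pos'][:2]+.053*d)"
```

```text
t 7.75 tcp [0.49   0.1277 0.0194] yaw 151.9 tilt 20.1 F [-0.2 -1.   0.2] gap 0.0299
[]
[]
pred [0.53636887 0.1031496 ]
```

>>> jog_arm(
  moves=[
    {"slide":[10,0,-3.6],"angular":[0,0,0],"fingers":0.65},
    {"slide":[25,0,-9],"angular":[0,0,0],"fingers":0.65},
    {"slide":[40,0,-14.5],"angular":[0,0,0],"fingers":0.65},
    {"slide":[50,0,-18],"angular":[0,0,0],"fingers":0.65},
    {"slide":[50,0,-18],"angular":[0,0,0],"fingers":0.65},
    {"slide":[50,0,-18],"angular":[0,0,0],"fingers":0.65},
  ],
)

```text
clock: 8.45
tcp_pos: [0.4418, 0.1535, 0.0191]
orientation: [0.169, 0.238, 0.956, -0.042]
wrist_force: [1.1, 0.5, 0.5]
finger_gap: 0.0303
grip_force: 0.0
```

```bash
python3 -c "
from h import *
stat()
for n in ('scene','top'):
    p=read_camera(n); print([(q['p'],q['point'],at(p,q['point'],0)) for q in tip_of('candlestick',p)[:1]])
goal([.450,.096,.02],184.7,-20)
cv2.imwrite('pics/t3.png',cv2.resize(p['color'][150:350,220:480,::-1],(780,600)))"
```

```text
t 8.45 tcp [0.4418 0.1535 0.0191] yaw 152.1 tilt 20.1 F [1.1 0.5 0.5] gap 0.0303
[(0.8, [351.0, 238.7], array([0.53854955, 0.10591053]))]
[(0.96, [359.5, 268.1], array([0.52861887, 0.10255607]))]
slide [-31.1, -47.0, 10.6] ang [-11.2, 0.1, -30.8]
```

View pics/t3.png

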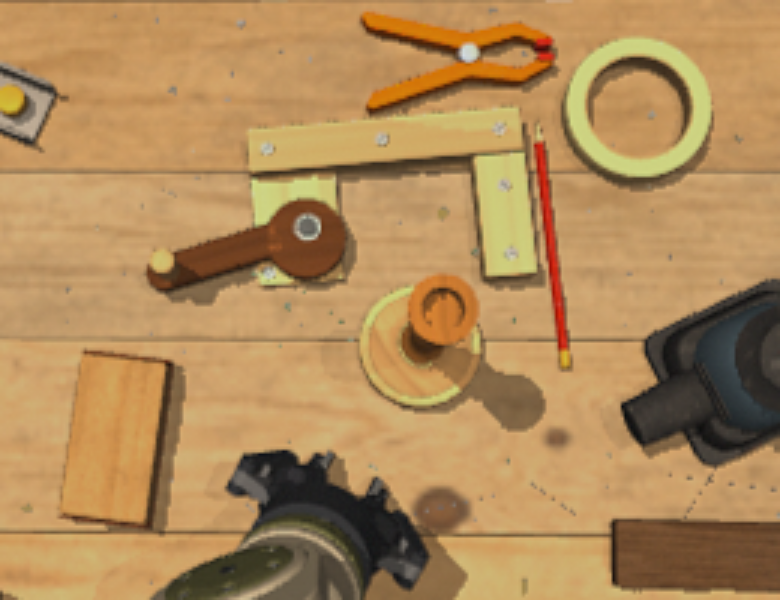

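The foot's rim is centred at crop (421,346), in front of the jig opening. The cam is untouched, and the hand is retracted.

```bash
python3 -c "
from h import *
p=read_camera('top')
c=lambda u,v,z:at(p,(220+u/3,150+v/3),z)
C=c(421,346,.024); a=np.radians(JY); ex=np.array([np.cos(a),np.sin(a)]); ey=np.array([-ex[1],ex[0]])
j=lambda q:((q-home)@ex*1000,(q-home)@ey*1000)
print('C',C,j(C)); 
for u in ((473,155),(485,276),(250,174),(473,157)): print(j(c(*u,.03)))
print(j(c(306,227,.04)))
g=home+.003*ey-.053*ex; d=C-g; print('end tcp',g)
h=np.degrees(np.arctan2(*((home+.003*ey-C)[::-1]))); print('heading',h)"
```

```text
C [0.53200986 0.10239321] (np.float64(-85.832650361557), np.float64(5.444517933978095))
(np.float64(42.94417753263215), np.float64(-41.97837961602979))
(np.float64(-42.063251645536845), np.float64(-41.952183737885825))
(np.float64(42.26640061641688), np.float64(113.02374582044156))
(np.float64(41.53173384409497), np.float64(-41.841534787032465))
(np.float64(-0.051812452541870335), np.float64(77.25800525443505))
end tcp [0.5649324  0.10264717]
heading 3.068654468062921
```

```bash
python3 -c "
from h import *
goal([.449,.098,.02],183,-20)"
```

```text
slide [-29.6, -45.6, 9.9] ang [-10.6, 0.1, -29.2]
```

>>> jog_arm(
  moves=[
    {"slide":[0,-9,0],"angular":[-2.1,0,-5.8],"fingers":0.65},
    {"slide":[-5,-18,0.5],"angular":[-4.2,0,-11.6],"fingers":0.65},
    {"slide":[-12,-27,3],"angular":[-6.3,0,-17.4],"fingers":0.65},
    {"slide":[-20,-36,6],"angular":[-8.5,0,-23.3],"fingers":0.65},
    {"slide":[-29,-45.6,9.7],"angular":[-10.6,0.1,-29.2],"fingers":0.65},
    {"slide":[-29,-45.6,9.7],"angular":[-10.6,0.1,-29.2],"fingers":0.65},
    {"slide":[-29,-45.6,9.7],"angular":[-10.6,0.1,-29.2],"fingers":0.65},
  ],
)

```text
clock: 9.28
tcp_pos: [0.4484, 0.097, 0.02]
orientation: [0.173, -0.023, 0.985, 0.004]
wrist_force: [0.3, 0.7, 0.0]
finger_gap: 0.03
grip_force: 0.0
```

```bash
python3 -c "
from h import *
stat(); goal([.449+.05,.098+.0026,.019],183,-20); goal([.5649,.1026,.019],183,-20)"
```

```text
t 9.28 tcp [0.4484 0.097  0.02  ] yaw -177.3 tilt 19.9 F [0.3 0.7 0. ] gap 0.03
slide [-47.4, 1.2, 18.2] ang [-0.1, -0.1, -0.3]
slide [-109.3, 0.1, 40.7] ang [-0.1, -0.1, -0.3]
```

>>> jog_arm(
  moves=[
    {"slide":[-7,1,2.4],"angular":[0,0,0],"fingers":0.65},
    {"slide":[-14,1,5],"angular":[0,0,0],"fingers":0.65},
    {"slide":[-21,1,7.6],"angular":[0,0,0],"fingers":0.65},
    {"slide":[-26,1,9.5],"angular":[0,0,0],"fingers":0.65},
    {"slide":[-31,1,11.4],"angular":[0,0,0],"fingers":0.65},
    {"slide":[-36,1,13.2],"angular":[0,0,0],"fingers":0.65},
    {"slide":[-41,1,15],"angular":[0,0,0],"fingers":0.65},
    {"slide":[-46,1,16.8],"angular":[0,0,0],"fingers":0.65},
    {"slide":[-51,1,18.7],"angular":[0,0,0],"fingers":0.65},
    {"slide":[-56,1,20.6],"angular":[0,0,0],"fingers":0.65},
  ],
)

```text
clock: 10.12
tcp_pos: [0.5072, 0.1026, 0.0192]
orientation: [0.172, -0.026, 0.985, 0.004]
wrist_force: [-2.9, 0.6, 0.2]
finger_gap: 0.0297
grip_force: 1.3
```

>>> jog_arm(
  moves=[
    {"slide":[-4,0,1.5],"angular":[0,0,0],"fingers":0.65},
    {"slide":[-8,0,3],"angular":[0,0,0],"fingers":0.65},
    {"slide":[-12,0,4.4],"angular":[0,0,0],"fingers":0.65},
    {"slide":[-16,0,5.9],"angular":[0,0,0],"fingers":0.65},
    {"slide":[-20,0,7.3],"angular":[0,0,0],"fingers":0.65},
    {"slide":[-20,0,7.3],"angular":[0,0,0],"fingers":0.65},
  ],
)

```text
clock: 10.62
tcp_pos: [0.5299, 0.1037, 0.0198]
orientation: [0.174, -0.026, 0.984, 0.004]
wrist_force: [-0.6, 0.2, -0.9]
finger_gap: 0.0301
grip_force: 0.4
```

```bash
python3 -c "
from h import *
stat(); goal([.5649,.1026,.019],183,-20)
p=read_camera('scene'); print([(q['p'],q['point'],at(p,q['point'],0)) for q in tip_of('candlestick',p)[:1]])
p=read_camera('top'); 
cv2.imwrite('pics/t4.png',cv2.resize(p['color'][150:350,220:480,::-1],(780,600)))"
```

```text
t 10.62 tcp [0.5299 0.1037 0.0198] yaw -176.9 tilt 20.0 F [-0.6  0.2 -0.9] gap 0.0301
slide [-32.5, -2.9, 12.7] ang [-0.0, -0.0, 0.1]
[(0.72, [336.1, 230.6], array([0.58852086, 0.09811274]))]
```

View pics/t4.png

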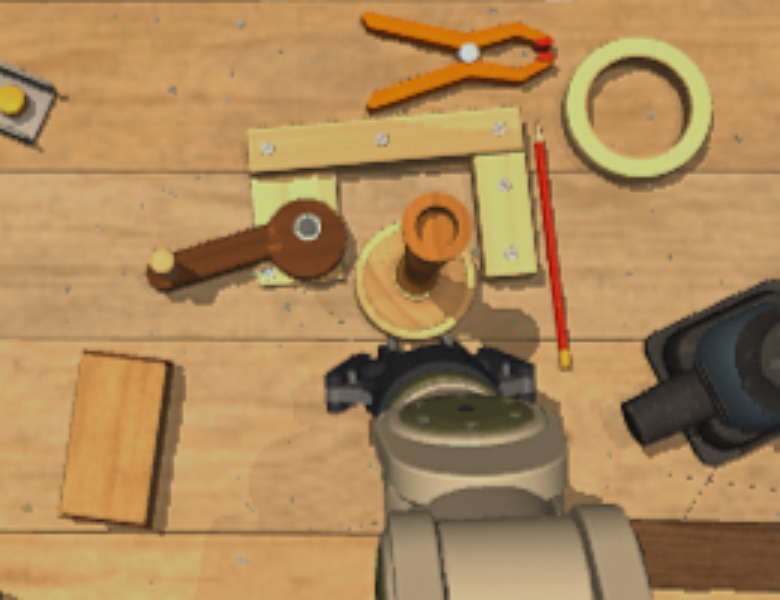

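```bash
python3 -c "
from h import *
p=read_camera('top')
c=lambda u,v,z:at(p,(220+u/3,150+v/3),z)
a=np.radians(JY); ex=np.array([np.cos(a),np.sin(a)]); ey=np.array([-ex[1],ex[0]])
j=lambda q:((q-home)@ex*1000,(q-home)@ey*1000)
for r in ((357,279),(476,279),(416,339),(416,279)): print(j(c(*r,.024)))
print('pred',j(get_state()['tcp_pos'][:2]+.053*np.array([np.cos(np.radians(3)),np.sin(np.radians(3))])))"
```

```text
(np.float64(-36.21072303661778), np.float64(45.08499167147759))
(np.float64(-42.7891498779549), np.float64(-36.36056324341845))
(np.float64(-80.77855659343261), np.float64(8.407977216533366))
(np.float64(-39.47582845130802), np.float64(4.6606882979026905))
pred (np.float64(-35.564907036295054), np.float64(5.425961916662432))
```

>>> jog_arm(
  moves=[
    {"slide":[-4,-0.4,1.5],"angular":[0,0,0],"fingers":0.65},
    {"slide":[-8,-0.8,3],"angular":[0,0,0],"fingers":0.65},
    {"slide":[-12,-1.2,4.5],"angular":[0,0,0],"fingers":0.65},
    {"slide":[-16,-1.6,6],"angular":[0,0,0],"fingers":0.65},
    {"slide":[-20,-2,7.5],"angular":[0,0,0],"fingers":0.65},
    {"slide":[-24,-2.4,9],"angular":[0,0,0],"fingers":0.65},
    {"slide":[-28,-2.8,10.5],"angular":[0,0,0],"fingers":0.65},
    {"slide":[-30,-3,11.2],"angular":[0,0,0],"fingers":0.65},
    {"slide":[-32,-3,12],"angular":[0,0,0],"fingers":0.65},
    {"slide":[-32,-3,12],"angular":[0,0,0],"fingers":0.65},
  ],
)

```text
clock: 11.65
tcp_pos: [0.5634, 0.1025, 0.0191]
orientation: [0.173, -0.026, 0.985, 0.004]
wrist_force: [-1.9, -0.2, 1.4]
finger_gap: 0.0298
grip_force: 1.1
```

```bash
python3 -c "
from h import *
stat()"
```

```text
t 11.65 tcp [0.5634 0.1025 0.0191] yaw -176.9 tilt 19.9 F [-1.9 -0.2  1.4] gap 0.0298
```

Not at the stop yet, as the force is still low. I creep on until it rises.

>>> jog_arm(
  moves=[
    {"slide":[-1.5,0,0.5],"angular":[0,0,0],"fingers":0.65},
    {"slide":[-3,0,1],"angular":[0,0,0],"fingers":0.65},
    {"slide":[-4,0,1.4],"angular":[0,0,0],"fingers":0.65},
    {"slide":[-4,0,1.4],"angular":[0,0,0],"fingers":0.65},
  ],
)

```text
clock: 11.98
tcp_pos: [0.5672, 0.1027, 0.0191]
orientation: [0.173, -0.026, 0.985, 0.004]
wrist_force: [-3.2, -0.1, 0.7]
finger_gap: 0.0299
grip_force: 1.3
```

```bash
python3 -c "
from h import *
stat()
p=read_camera('scene'); print([(q['p'],q['point'],at(p,q['point'],0)) for q in tip_of('candlestick',p)[:1]])
p=read_camera('top'); 
cv2.imwrite('pics/t5.png',cv2.resize(p['color'][150:350,220:480,::-1],(780,600)))"
```

```text
t 11.98 tcp [0.5672 0.1027 0.0191] yaw -176.9 tilt 19.9 F [-3.2 -0.1  0.7] gap 0.0299
[(0.84, [325.2, 226.4], array([0.62265673, 0.09823482]))]
```

View pics/t5.png

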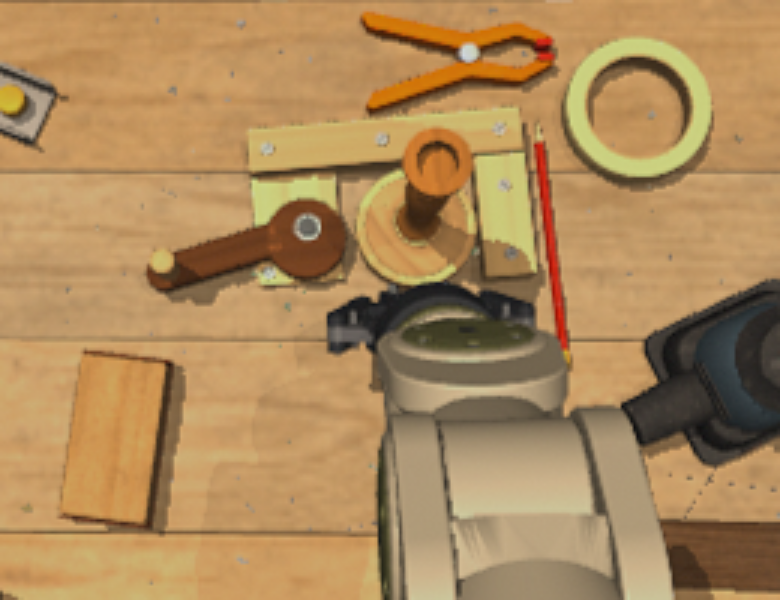

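The foot (centre at crop (416,225)) is between fence and cam, nearly at the stop edge. I creep further.

>>> jog_arm(
  moves=[
    {"slide":[-1.5,0,0.5],"angular":[0,0,0],"fingers":0.65},
    {"slide":[-3,0,1],"angular":[0,0,0],"fingers":0.65},
    {"slide":[-3,0,1],"angular":[0,0,0],"fingers":0.65},
  ],
)

```text
clock: 12.38
tcp_pos: [0.5705, 0.1029, 0.0193]
orientation: [0.173, -0.026, 0.985, 0.004]
wrist_force: [-1.7, 0.4, 1.1]
finger_gap: 0.0301
grip_force: 1.2
```

>>> jog_arm(
  moves=[
    {"slide":[-1.5,0,0.5],"angular":[0,0,0],"fingers":0.65},
    {"slide":[-3,0,1],"angular":[0,0,0],"fingers":0.65},
    {"slide":[-3,0,1],"angular":[0,0,0],"fingers":0.65},
  ],
)

```text
clock: 12.63
tcp_pos: [0.5721, 0.103, 0.0187]
orientation: [0.172, -0.026, 0.985, 0.004]
wrist_force: [-7.7, -1.1, 6.5]
finger_gap: 0.0301
grip_force: 4.0
```

>>> jog_arm(
  moves=[
    {"slide":[-1,0,0.3],"angular":[0,0,0],"fingers":0.65},
    {"slide":[-1,0,0.3],"angular":[0,0,0],"fingers":0.65},
    {"slide":[-1,0,0.3],"angular":[0,0,0],"fingers":0.65},
  ],
)

```text
clock: 12.88
tcp_pos: [0.5722, 0.1031, 0.0185]
orientation: [0.171, -0.026, 0.985, 0.004]
wrist_force: [-9.8, -1.3, 6.8]
finger_gap: 0.03
grip_force: 5.2
```

>>> jog_arm(
  moves=[
    {"slide":[10,0,-3.6],"angular":[0,0,0],"fingers":0.65},
    {"slide":[25,0,-9.1],"angular":[0,0,0],"fingers":0.65},
    {"slide":[45,0,-16.4],"angular":[0,0,0],"fingers":0.65},
    {"slide":[60,0,-22],"angular":[0,0,0],"fingers":0.65},
    {"slide":[60,0,-22],"angular":[0,0,0],"fingers":0.65},
    {"slide":[60,0,-22],"angular":[0,0,0],"fingers":0.65},
  ],
)

```text
clock: 13.38
tcp_pos: [0.5108, 0.0998, 0.0201]
orientation: [0.174, -0.026, 0.984, 0.004]
wrist_force: [1.6, 0.2, -0.0]
finger_gap: 0.0297
grip_force: 0.0
```

```bash
python3 -c "
from h import *
stat()
for n in ('scene','top'):
  p=read_camera(n)
  for t,z in (('candlestick',0),('lever_peg',.051),('cam_pivot',.051)): print(n,t,[(q['p'],at(p,q['point'],z)) for q in tip_of(t,p)[:1]])
cv2.imwrite('pics/t6.png',cv2.resize(p['color'][150:350,220:480,::-1],(780,600)))"
```

```text
t 13.38 tcp [0.5108 0.0998 0.0201] yaw -176.9 tilt 20.0 F [ 1.6  0.2 -0. ] gap 0.0297
scene candlestick [(0.55, array([0.62609799, 0.1015586 ]))]
scene lever_peg [(0.87, array([0.58570532, 0.27524713]))]
scene cam_pivot [(0.57, array([0.63163594, 0.17389441]))]
top candlestick [(0.62, array([0.61822212, 0.10432254]))]
top lever_peg [(0.67, array([0.58766932, 0.27670574]))]
top cam_pivot [(0.92, array([0.61298288, 0.1790328 ]))]
```

View pics/t6.png

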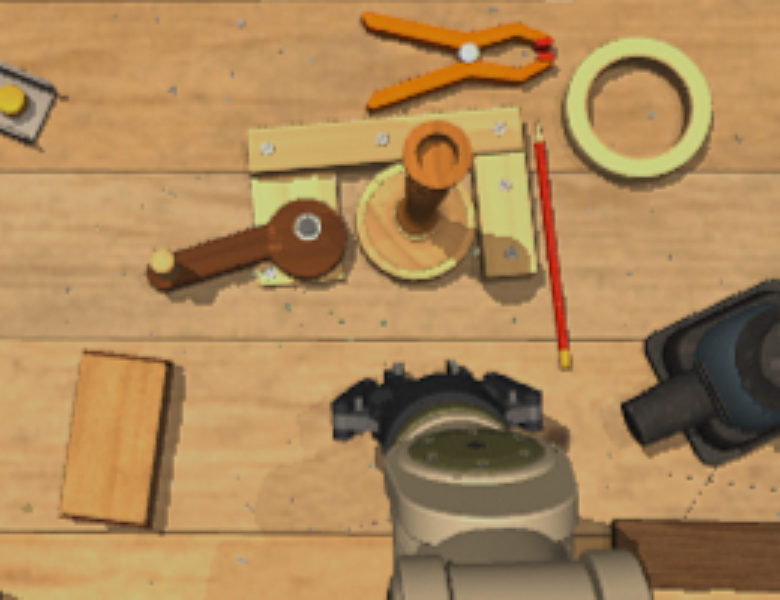

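The foot is at home: the fit gives (.618,.104), the pushing force rose to 10 N, and it is against the stop edge. The cam is still open at about 0 rad. Next the lever: rise, go upright, move beyond the peg, and push it round the arc.

```bash
python3 -c "
from h import *
goal([.48,.12,.15],194.7,0)
goal([.48,.20,.25],194.7,0)"
```

```text
slide [-16.2, 21.8, -132.8] ang [-2.1, 19.9, -11.5]
slide [-54.4, 101.6, -225.4] ang [-2.1, 19.9, -11.5]
```

>>> jog_arm(
  moves=[
    {"slide":[10,5,-25],"angular":[0,0,0],"fingers":1},
    {"slide":[5,10,-55],"angular":[-0.4,3.5,-2],"fingers":1},
    {"slide":[0,20,-90],"angular":[-0.8,7,-4],"fingers":1},
    {"slide":[-15,35,-120],"angular":[-1.2,11,-6],"fingers":1},
    {"slide":[-25,50,-150],"angular":[-1.6,15,-9],"fingers":1},
    {"slide":[-35,70,-180],"angular":[-2.1,19.9,-11.5],"fingers":1},
    {"slide":[-45,90,-210],"angular":[-2.1,19.9,-11.5],"fingers":1},
    {"slide":[-54,101,-225],"angular":[-2.1,19.9,-11.5],"fingers":1},
    {"slide":[-54,101,-225],"angular":[-2.1,19.9,-11.5],"fingers":1},
    {"slide":[-54,101,-225],"angular":[-2.1,19.9,-11.5],"fingers":1},
  ],
)

```text
clock: 14.62
tcp_pos: [0.4802, 0.2001, 0.25]
orientation: [0.001, -0.128, 0.992, 0.0]
wrist_force: [0.1, 0.5, 0.0]
finger_gap: -0.0003
grip_force: 0.0
```

```bash
python3 -c "
from h import *
stat(); goal([.630,.288,.13],194.7,0)"
```

```text
t 14.62 tcp [0.4802 0.2001 0.25  ] yaw -165.2 tilt 0.1 F [0.1 0.5 0. ] gap -0.0003
slide [-167.1, 46.8, 120.2] ang [0.0, 0.1, 0.1]
```

>>> jog_arm(
  moves=[
    {"slide":[-30,8,0],"angular":[0,0,0],"fingers":1},
    {"slide":[-60,16,0],"angular":[0,0,0],"fingers":1},
    {"slide":[-90,25,0],"angular":[0,0,0],"fingers":1},
    {"slide":[-120,34,0],"angular":[0,0,0],"fingers":1},
    {"slide":[-150,42,20],"angular":[0,0,0],"fingers":1},
    {"slide":[-167,47,50],"angular":[0,0,0],"fingers":1},
    {"slide":[-167,47,85],"angular":[0,0,0],"fingers":1},
    {"slide":[-167,47,120],"angular":[0,0,0],"fingers":1},
    {"slide":[-167,47,120],"angular":[0,0,0],"fingers":1},
    {"slide":[-167,47,120],"angular":[0,0,0],"fingers":1},
  ],
)

```text
clock: 15.45
tcp_pos: [0.626, 0.2855, 0.1255]
orientation: [-0.005, -0.127, 0.992, -0.001]
wrist_force: [0.6, 0.3, 0.9]
finger_gap: -0.0
grip_force: 0.0
```

```bash
cat >> h.py <<'E'
P=np.array([.612,.180])
def arc(phi0,phi1,n,off=.0205,z=.055):
    """rows of slide/ang from the present pose, peg angle phi0->phi1"""
    for phi in np.linspace(phi0,phi1,n+1)[1:]:
        a=np.radians(phi); t=np.array([-np.sin(a),np.cos(a)])
        print(round(phi,1),end=" "); goal([*(P+.1*np.array([np.cos(a),np.sin(a)])-off*t),z],phi+90,0)
E
python3 -c "
from h import *
stat(); goal([.630,.288,.055],194.7,0)
p=read_camera('scene');cv2.imwrite('pics/s7.png',cv2.resize(p['color'][100:400,220:620,::-1],(800,600)))"
```

```text
t 15.45 tcp [0.626  0.2855 0.1255] yaw -165.4 tilt 0.5 F [0.6 0.3 0.9] gap -0.0
slide [-5.1, 1.4, 70.5] ang [0.0, -0.5, -0.1]
```

View pics/s7.png

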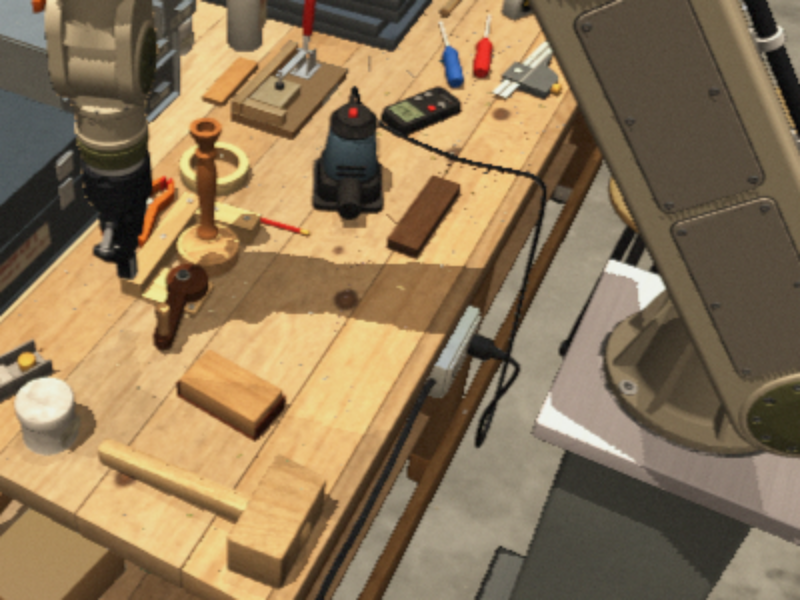

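The shut fingers at (125,270) are beyond the peg at (163,315), with a clear space below them.

>>> jog_arm(
  moves=[
    {"slide":[0,0,25],"angular":[0,0,0],"fingers":1},
    {"slide":[0,0,50],"angular":[0,0,0],"fingers":1},
    {"slide":[0,0,73],"angular":[0,0,0],"fingers":1},
    {"slide":[0,0,73],"angular":[0,0,0],"fingers":1},
    {"slide":[0,0,73],"angular":[0,0,0],"fingers":1},
  ],
)

```text
clock: 15.92
tcp_pos: [0.6292, 0.2871, 0.0581]
orientation: [-0.0, -0.128, 0.992, 0.0]
wrist_force: [0.3, 0.6, 0.7]
finger_gap: 0.0003
grip_force: 0.0
```

```bash
python3 -c "
from h import *
stat(); arc(95,140,9)"
```

```text
t 15.92 tcp [0.6292 0.2871 0.0581] yaw -165.3 tilt 0.0 F [0.3 0.6 0.7] gap 0.0003
100.0 slide [15.2, -1.3, 3.1] ang [0.0, 0.0, 4.7]
105.0 slide [23.9, 0.8, 3.1] ang [0.0, 0.0, -0.3]
110.0 slide [32.7, 2.2, 3.1] ang [0.0, 0.0, -5.3]
115.0 slide [41.5, 2.8, 3.1] ang [0.0, 0.0, -10.3]
120.0 slide [50.4, 2.6, 3.1] ang [0.0, 0.0, -15.3]
125.0 slide [59.3, 1.6, 3.1] ang [0.0, 0.0, -20.3]
130.0 slide [68.0, -0.1, 3.1] ang [0.0, 0.0, -25.3]
135.0 slide [76.6, -2.6, 3.1] ang [0.0, 0.0, -30.3]
140.0 slide [84.9, -5.9, 3.1] ang [0.0, 0.0, -35.3]
```

>>> jog_arm(
  moves=[
    {"slide":[8,0,2],"angular":[0,0,0],"fingers":1},
    {"slide":[16,0,3],"angular":[0,0,0],"fingers":1},
    {"slide":[24,1,3],"angular":[0,0,0],"fingers":1},
    {"slide":[33,2,3],"angular":[0,0,-5],"fingers":1},
    {"slide":[41.5,3,3],"angular":[0,0,-10],"fingers":1},
    {"slide":[50,2.6,3],"angular":[0,0,-15],"fingers":1},
    {"slide":[59,1.6,3],"angular":[0,0,-20],"fingers":1},
    {"slide":[68,0,3],"angular":[0,0,-25],"fingers":1},
    {"slide":[76.5,-2.6,3],"angular":[0,0,-30],"fingers":1},
    {"slide":[85,-6,3],"angular":[0,0,-35],"fingers":1},
  ],
)

```text
clock: 16.75
tcp_pos: [0.5496, 0.2605, 0.0567]
orientation: [0.002, -0.422, 0.906, 0.0]
wrist_force: [-0.1, -0.0, 0.4]
finger_gap: 0.0004
grip_force: 0.4
```

```bash
python3 -c "
from h import *
stat(); 
for n in ('scene','top'):
  p=read_camera(n)
  for q in tip_of('lever_peg',p)[:1]: x=at(p,q['point'],.051)-P; print(q['p'],np.hypot(*x),np.degrees(np.arctan2(x[1],x[0])))
arc(140,180,10)"
```

```text
t 16.75 tcp [0.5496 0.2605 0.0567] yaw -130.0 tilt 0.3 F [-0.1 -0.   0.4] gap 0.0004
0.75 0.09836764612880027 140.0837654194374
0.84 0.10012027385963662 141.74188593391375
144.0 slide [7.8, 1.5, 0.5] ang [-0.0, 0.2, -4.5]
148.0 slide [14.9, 2.1, 0.5] ang [-0.0, 0.1, -8.5]
152.0 slide [22.0, 2.2, 0.5] ang [-0.0, 0.1, -12.5]
156.0 slide [29.2, 1.9, 0.5] ang [-0.1, 0.1, -16.5]
160.0 slide [36.2, 1.0, 0.4] ang [-0.1, 0.1, -20.5]
164.0 slide [43.2, -0.3, 0.4] ang [-0.1, 0.1, -24.5]
168.0 slide [50.1, -2.1, 0.4] ang [-0.1, 0.1, -28.5]
172.0 slide [56.9, -4.5, 0.4] ang [-0.1, 0.1, -32.5]
176.0 slide [63.4, -7.2, 0.4] ang [-0.1, 0.1, -36.5]
180.0 slide [69.8, -10.4, 0.4] ang [-0.1, 0.1, -40.5]
```

Lever follows as planned (peg at 141°).

>>> jog_arm(
  moves=[
    {"slide":[7,1,0],"angular":[0,0,-4.5],"fingers":1},
    {"slide":[14,1.5,0],"angular":[0,0,-8.5],"fingers":1},
    {"slide":[21,1.7,0],"angular":[0,0,-12.5],"fingers":1},
    {"slide":[28,1.4,0],"angular":[0,0,-16.5],"fingers":1},
    {"slide":[35,0.5,0],"angular":[0,0,-20.5],"fingers":1},
    {"slide":[42,-0.8,0],"angular":[0,0,-24.5],"fingers":1},
    {"slide":[49,-2.5,0],"angular":[0,0,-28.5],"fingers":1},
    {"slide":[56,-4.7,0],"angular":[0,0,-32.5],"fingers":1},
    {"slide":[63,-7.4,0],"angular":[0,0,-36.5],"fingers":1},
    {"slide":[69,-10.5,0],"angular":[0,0,-40.5],"fingers":1},
  ],
)

```text
clock: 17.78
tcp_pos: [0.5129, 0.2011, 0.0545]
orientation: [-0.001, 0.709, -0.705, -0.0]
wrist_force: [0.1, 2.2, 0.2]
finger_gap: 0.0001
grip_force: 0.8
```

```bash
python3 -c "
from h import *
stat(); 
for n in ('scene','top'):
  p=read_camera(n)
  for q in tip_of('lever_peg',p)[:1]: x=at(p,q['point'],.051)-P; print(q['p'],np.hypot(*x),np.degrees(np.arctan2(x[1],x[0])))
  print([(q['p'],at(p,q['point'],0)) for q in tip_of('candlestick',p)[:1]])
arc(180,208,7)"
```

```text
t 17.78 tcp [0.5129 0.2011 0.0545] yaw -89.7 tilt 0.1 F [0.1 2.2 0.2] gap 0.0001
0.93 0.09597520764155097 -173.92664990086243
[(0.6, array([0.6206965 , 0.09942647]))]
[(0.76, array([0.61649582, 0.09775807]))]
184.0 slide [7.4, 1.0, -1.4] ang [0.0, 0.0, -3.9]
188.0 slide [14.5, 1.7, -1.4] ang [0.0, 0.0, -7.9]
192.0 slide [21.6, 1.9, -1.4] ang [0.0, 0.0, -11.9]
196.0 slide [28.7, 1.7, -1.4] ang [0.0, 0.0, -15.9]
200.0 slide [35.8, 0.9, -1.4] ang [0.0, 0.0, -19.9]
204.0 slide [42.8, -0.4, -1.4] ang [0.0, 0.0, -23.9]
208.0 slide [49.7, -2.2, -1.4] ang [0.0, 0.0, -27.9]
```

>>> jog_arm(
  moves=[
    {"slide":[5,0.7,0],"angular":[0,0,-3],"fingers":1},
    {"slide":[10,1.2,0],"angular":[0,0,-6],"fingers":1},
    {"slide":[15,1.6,0],"angular":[0,0,-8.5],"fingers":1},
    {"slide":[20,1.8,0],"angular":[0,0,-11],"fingers":1},
    {"slide":[25,1.7,0],"angular":[0,0,-14],"fingers":1},
    {"slide":[30,1.5,0],"angular":[0,0,-17],"fingers":1},
    {"slide":[35,0.9,0],"angular":[0,0,-20],"fingers":1},
    {"slide":[39,0.3,0],"angular":[0,0,-22],"fingers":1},
    {"slide":[39,0.3,0],"angular":[0,0,-22],"fingers":1},
  ],
)

```text
clock: 18.83
tcp_pos: [0.5114, 0.1621, 0.0536]
orientation: [-0.0, 0.83, -0.558, -0.001]
wrist_force: [-1.1, 2.8, 1.3]
finger_gap: 0.0003
grip_force: 1.4
```

```bash
python3 -c "
from h import *
stat(); 
for n in ('scene','top'):
  p=read_camera(n)
  for q in tip_of('lever_peg',p)[:1]: x=at(p,q['point'],.051)-P; print(q['p'],np.hypot(*x),np.degrees(np.arctan2(x[1],x[0])))
  print([(q['p'],at(p,q['point'],0)) for q in tip_of('candlestick',p)[:1]])
arc(200,212,4)"
```

```text
t 18.83 tcp [0.5114 0.1621 0.0536] yaw -67.8 tilt 0.1 F [-1.1  2.8  1.3] gap 0.0003
0.73 0.09898176024754594 -153.94062876226334
[(0.62, array([0.62042259, 0.10477059]))]
[]
203.0 slide [2.3, 0.3, -1.5] ang [0.0, 0.1, -0.8]
206.0 slide [7.6, 1.1, -1.5] ang [0.0, 0.1, -3.8]
209.0 slide [12.9, 1.7, -1.5] ang [0.0, 0.1, -6.8]
212.0 slide [18.2, 2.0, -1.5] ang [0.0, 0.1, -9.8]
```

>>> jog_arm(
  moves=[
    {"slide":[2,0.3,0],"angular":[0,0,-1],"fingers":1},
    {"slide":[4,0.5,0],"angular":[0,0,-2],"fingers":1},
    {"slide":[4,0.5,0],"angular":[0,0,-2],"fingers":1},
  ],
)

```text
clock: 19.38
tcp_pos: [0.5122, 0.1579, 0.0535]
orientation: [-0.0, 0.84, -0.543, -0.001]
wrist_force: [-1.8, 3.2, 2.6]
finger_gap: 0.0002
grip_force: 1.9
```

>>> jog_arm(
  moves=[
    {"slide":[1,0,0],"angular":[0,0,0],"fingers":1},
    {"slide":[2,0,0],"angular":[0,0,0],"fingers":1},
    {"slide":[2,0,0],"angular":[0,0,0],"fingers":1},
  ],
)

```text
clock: 19.63
tcp_pos: [0.5128, 0.1562, 0.0534]
orientation: [-0.0, 0.84, -0.543, -0.001]
wrist_force: [-2.1, 5.3, 2.8]
finger_gap: -0.0003
grip_force: 2.7
```

>>> jog_arm(
  moves=[
    {"slide":[1.5,0,0],"angular":[0,0,0],"fingers":1},
    {"slide":[3,0.2,0],"angular":[0,0,0],"fingers":1},
    {"slide":[3,0.2,0],"angular":[0,0,0],"fingers":1},
    {"slide":[3,0.2,0],"angular":[0,0,0],"fingers":1},
  ],
)

```text
clock: 19.97
tcp_pos: [0.5135, 0.1542, 0.0535]
orientation: [-0.001, 0.84, -0.543, -0.002]
wrist_force: [-2.1, 7.6, 4.1]
finger_gap: 0.0001
grip_force: 4.2
```

>>> jog_arm(
  moves=[
    {"slide":[1.5,0,0],"angular":[0,0,0],"fingers":1},
    {"slide":[3,0.2,0],"angular":[0,0,0],"fingers":1},
    {"slide":[3,0.2,0],"angular":[0,0,0],"fingers":1},
  ],
)

```text
clock: 20.22
tcp_pos: [0.5136, 0.1538, 0.0535]
orientation: [-0.003, 0.84, -0.542, -0.004]
wrist_force: [-6.0, 17.3, 4.5]
finger_gap: 0.0
grip_force: 8.9
```

At the stop (18 N, no further motion). I back off and rise.

>>> jog_arm(
  moves=[
    {"slide":[-10,0,0],"angular":[0,0,0],"fingers":1},
    {"slide":[-30,0,0],"angular":[0,0,0],"fingers":1},
    {"slide":[-45,0,-15],"angular":[0,0,0],"fingers":1},
    {"slide":[-55,0,-45],"angular":[0,0,0],"fingers":1},
    {"slide":[-55,0,-85],"angular":[0,0,0],"fingers":1},
    {"slide":[-55,0,-125],"angular":[0,0,0],"fingers":1},
    {"slide":[-55,0,-160],"angular":[0,0,0],"fingers":1},
    {"slide":[-55,0,-160],"angular":[0,0,0],"fingers":1},
    {"slide":[-55,0,-160],"angular":[0,0,0],"fingers":1},
  ],
)

```text
clock: 20.97
tcp_pos: [0.4946, 0.2, 0.2158]
orientation: [-0.001, 0.839, -0.544, 0.002]
wrist_force: [0.3, -0.8, -0.8]
finger_gap: 0.0001
grip_force: 0.0
```

```bash
python3 -c "
from h import *
stat(); 
for n in ('scene','top'):
  p=read_camera(n)
  for q in tip_of('lever_peg',p)[:1]: x=at(p,q['point'],.051)-P; print(q['p'],np.hypot(*x),np.degrees(np.arctan2(x[1],x[0])))
  print([(q['p'],at(p,q['point'],0)) for q in tip_of('candlestick',p)[:1]])
cv2.imwrite('pics/t8.png',cv2.resize(p['color'][150:350,220:480,::-1],(780,600)))"
```

```text
t 20.97 tcp [0.4946 0.2    0.2158] yaw -65.9 tilt 0.3 F [ 0.3 -0.8 -0.8] gap 0.0001
0.78 0.09422297917197388 -148.25713557938823
[(0.96, array([0.60876967, 0.11452532]))]
0.21 0.35007382615621047 -128.7670107016355
[(0.74, array([0.61800767, 0.10071547]))]
```

View pics/t8.png

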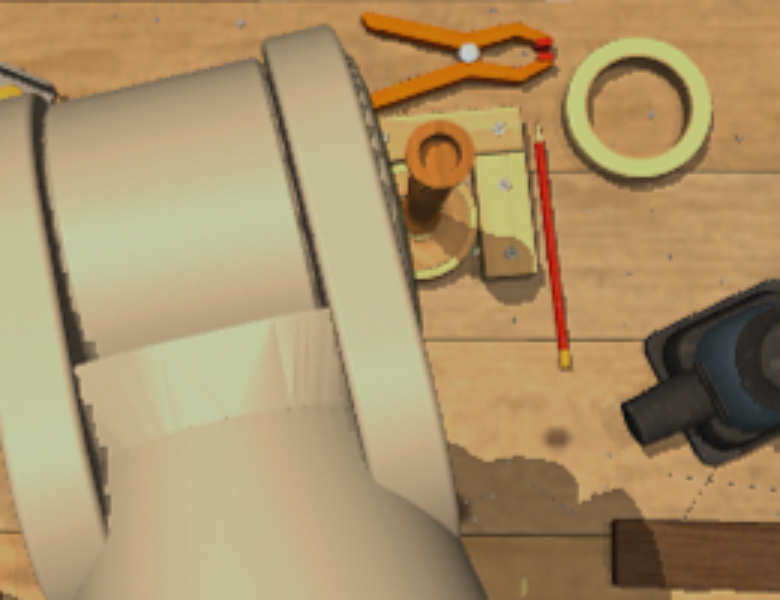

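The foot's right rim (477,220) lies at the fence, but the arm hides the lever. I move it aside for a measurement.

>>> jog_arm(
  moves=[
    {"slide":[-30,12,-10],"angular":[0,0,0],"fingers":1},
    {"slide":[-60,24,-20],"angular":[0,0,0],"fingers":1},
    {"slide":[-90,36,-30],"angular":[0,0,0],"fingers":1},
    {"slide":[-120,48,-30],"angular":[0,0,0],"fingers":1},
    {"slide":[-160,60,-30],"angular":[0,0,0],"fingers":1},
    {"slide":[-180,70,-30],"angular":[0,0,0],"fingers":1},
    {"slide":[-180,70,-30],"angular":[0,0,0],"fingers":1},
  ],
)

```text
clock: 21.85
tcp_pos: [0.3516, 0.3376, 0.2429]
orientation: [0.001, 0.841, -0.541, -0.002]
wrist_force: [-0.1, -0.5, -1.1]
finger_gap: 0.0002
grip_force: 0.0
```

```bash
python3 -c "
from h import *
stat(); 
for n in ('scene','top','top'):
  p=read_camera(n)
  for q in tip_of('lever_peg',p)[:2]: x=at(p,q['point'],.051)-P; print(n,q['p'],np.hypot(*x),np.degrees(np.arctan2(x[1],x[0])))
  print([(q['p'],at(p,q['point'],0)) for q in tip_of('candlestick',p)[:1]])"
```

```text
t 21.85 tcp [0.3516 0.3376 0.2429] yaw -65.5 tilt 0.2 F [-0.1 -0.5 -1.1] gap 0.0002
scene 0.82 0.09797024126788903 -149.43142079289106
[(0.94, array([0.61436543, 0.10271887]))]
top 0.72 0.09044613720520543 -155.91615635314005
[(0.58, array([0.61606048, 0.10327937]))]
top 0.65 0.09290190105432913 -155.2497272530726
[(0.63, array([0.62103496, 0.10472392]))]
```

```bash
python3 -c "
from workcell import *
print(hand_in())"
```

```text
the job is handed in; nothing more can be done
None
```

I slid the candlestick upright to the end stop, pushed the cam lever round to its stop, and moved the hand clear. The job was handed in at about 22 s, and no verdict came back. My last camera fixes put the foot within about 4 mm of home and the lever near its stop angle. I could not measure the cam's force on the foot.

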